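# Put the matching lid on each storage jar

### The job

The fired clay jars on the bench are ready to be packed away: put each of the four loose lids on the jar that it belongs to by shape and size, plug into the mouth, sitting flat on the rim all round. Set the lids down gently rather than dropping them, and leave the jars standing where they are.

Things in the scene. Friction and masses are not known exactly. Their poses are not given: they have to be found in the camera images.
- lid_large_knob (a point): Large round lid, loose, plain terracotta, 50 mm tall, right way up: plug 86 mm across, 8 mm deep; plate 120 mm across, 8 mm thick; round upright knob 24 mm across, 34 mm tall. Point: on the knob at grip height, on the lid's axis, 22 mm above the plate, 12 mm below the top, 38 mm above the underside; 30 mm above the jar's rim when seated. z up; x, y mean nothing (round). 180 to 310 g.
- lid_small_knob (a point): Small round lid, loose, plain terracotta, 50 mm tall, right way up: plug 50 mm across, 8 mm deep; plate 84 mm across, 8 mm thick; round upright knob 24 mm across, 34 mm tall. Point: on the knob at grip height, on the lid's axis, 22 mm above the plate, 12 mm below the top, 38 mm above the underside; 30 mm above the jar's rim when seated. z up; x, y mean nothing (round). 90 to 160 g.
- lid_square_knob (a point): Square lid, loose, plain terracotta, 50 mm tall, right way up: plug 70 x 70 mm, 8 mm deep; plate 104 x 104 mm, 8 mm thick; square knob 24 x 24 mm, parallel to the edges, 34 mm tall. Point: on the knob at grip height, on the lid's axis, 22 mm above the plate, 12 mm below the top, 38 mm above the underside; 30 mm above the jar's rim when seated. z up; x, y along the edges. 180 to 310 g.
- lid_oblong_knob (a point): Oblong (rectangular) lid, loose, plain terracotta, 50 mm tall, right way up: plug 86 x 46 mm, 8 mm deep; plate 120 x 80 mm, 8 mm thick; bar handle 44 mm long (x), 16 mm thick (y), 34 mm tall. Point: on the handle at grip height, on the lid's axis, 22 mm above the plate, 12 mm below the top, 38 mm above the underside; 30 mm above the jar's rim when seated. z up; x along the long side. 165 to 285 g.
- jar_large_mouth (a point): Open, empty large round jar of plain unglazed terracotta standing loose on the table, 120 mm across outside and 70 mm tall, rim 10 mm wide, mouth 100 mm across. This point is the centre of the mouth, level with the top of the rim. z is up; x, y mean nothing (round). Mass about 800 g.
- jar_small_mouth (a point): Open, empty small round jar of plain unglazed terracotta standing loose on the table, 84 mm across outside and 75 mm tall, rim 10 mm wide, mouth 64 mm across. This point is the centre of the mouth, level with the top of the rim. z is up; x, y mean nothing (round). Mass about 450 g.
- jar_square_mouth (a point): Open, empty square jar of plain unglazed terracotta standing loose on the table, 104 x 104 mm outside and 60 mm tall, rim 10 mm wide, mouth 84 x 84 mm. This point is the centre of the mouth, level with the top of the rim. z is up; x and y run parallel to its sides. Mass about 750 g.
- jar_oblong_mouth (a point): Open, empty oblong (rectangular) jar of plain unglazed terracotta standing loose on the table, 120 mm along x, 80 mm along y outside and 50 mm tall, rim 10 mm wide, mouth 100 mm along x, 60 mm along y. This point is the centre of the mouth, level with the top of the rim. z is up; x runs along its long side. Mass about 650 g.
There are look-alikes about, which are no part of the job. What is shaped like the part that bears lid_large_knob but white is not meant.

How it is judged:
By the outcome, as a careful person would: the job done as asked, in the order asked, and still so for the second after the job is handed in, with the robot touching nothing.
It also fails if it takes over 115 s, if anything falls off the work surface, if the arm or the gripper's body presses on something with over 40 N, if the wrist force passes 120 N, or if a joint passes its speed limit or range.

### The arm

A 6-joint arm with a two-finger parallel gripper is mounted at the origin on the work surface. World frame = base frame: x ahead of the robot, y to its left, z up, the work surface at z = 0. Lengths are in m, angles in rad, forces in N, time in s.
With the tool pointing down it reaches from about 0.35 to 0.85 m from the base axis. Payload 8.1 kg.
Tool frame: the origin (TCP) lies on the mounting face of the last link; the fingertips stand 186 mm ahead of it and the grasp point (between the pads) lies 167 mm ahead of it; z points along the fingers, y is the line along which they close (so a half turn about z gives the same grasp; the last joint's range is limited). The gripper opens to 93 mm and grips with 3 to 60 N. Pads are 15 mm wide; open, the fingers measure 128 mm over their backs; the gripper's body (75 mm by 188 mm) begins 65 mm behind the grasp point.
Start: joints at [-1.341, 0.13, 1.488, -0, 1.523, -0.085], TCP at [0.186, -0.571, 0.405] pointing down, gripper open.
Joint ranges: [-2.96, 2.96], [-0.89, 2.26], [0.02, 2.5], [-1.34, 4.48], [0, 2.73], [-2.66, 2.66]. Speed limits (rad/s): [2.39, 2.39, 2.79, 3.14, 3.14, 3.14].

### API

Orientations are given as a unit quaternion [x, y, z, w].
In Python, from bench import monitor, optics, ticket gives the robot as it stands.
- The arm moves only by the shell command python3 -m inch 'ROWS'. ROWS is text: rows parted by semicolons, each of 5 numbers parted by spaces: the closure, from -1 (fully open) to 1 (shut), then the shift along the tool's x, y, z in mm, then the turn about the tool's z in degrees. A call has 1 to 12 rows; each row is the pose to reach, as a shift and turn from the pose commanded when the call began, along the tool's axes at that moment; what a row does not reach only later rows make up. A row lasts 1/12 s, in which the tool goes at most 41.7 mm and 7.16 degrees, less where a joint would pass 70% of its speed; a pose out of reach is approached as far as the arm can. A call with a gripper value outside its range is refused whole. The fingers move at their own pace and stop on an object; the grip force is fixed at half the most. Time passes only in rows, so rows that repeat a pose let the fingers close. It gives the time, the measured TCP pose, the force and the opening at its end, in the units of the state.
- monitor.state(): the state, without advancing time (a new reading comes with each control period).
- optics.grab_frame(name): name is "scene" or "side" or "wrist"; returns the picture (420x560x3 uint8, red, green, blue); there is no depth.
- optics.get_calibration(name): a dict with "camera_matrix" (3x3 intrinsics, pixels), "R" (3x3) and "t" (3): a world point X has camera coordinates R X + t; the wrist camera has in their place "tool_from_camera" (4x4, takes a point from camera to tool coordinates, whose origin is the TCP and whose axes are the flange's). Camera axes: x right, y down, z forward; pixel columns grow to the right and rows downward; lengths in m; the calibration is good to about 2 mm. The wrist camera is an equidistant fisheye: a pixel r from the principal point sees the ray r / f radians off the axis. A picture is of the moment at which its call begins: read the wrist's pose just before it. get_calibration takes no time and is no camera call.
- ticket.finish_job(): hands the job in, once; it reports no verdict.
The state is a dict: "time": time; "qpos": joint angles; "joint_vel": joint speeds; "effort": joint torques, N m; "tcp_pos": TCP position; "tool_rot": TCP orientation; "contact_force": force on the tool from outside, world axes, zero at the start; "wrist_torque": the same for the moment, N m; "finger_gap": finger opening in m.
Only numpy, scipy, OpenCV 4.12 (cv2) and the standard library are available. Lean on these libraries where they do the work, as an engineer would, in place of code of your own. Each camera call takes 0.05 s, during which the arm holds its last target. There are 200 camera calls.

## Working session

There is one attempt and no reset: what is moved stays moved. The work goes in short steps, Python scripts to look and compute and a shell command to move; the robot and the scene stay as the last step left them, time stands still between calls to the robot, and variables do not carry over. Pictures are saved under pics/ and viewed, on a budget of 14 in all, crops included, one or two more only if the job needs it, and the job is handed in when it is done.

```bash
mkdir -p pics; ls; python3 - <<'E'
from bench import monitor, optics
import cv2,json,numpy as np
print(monitor.state())
for n in("scene","side","wrist"):
    im=optics.grab_frame(n); cv2.imwrite(f"pics/{n}0.png",im[:,:,::-1]); print(n,{k:np.round(v,4).tolist() if not isinstance(v,str) else v for k,v in optics.get_calibration(n).items()})
E
```

```text
pics
{'time': 0.0, 'qpos': array([-1.34140894e+00,  1.31121693e-01,  1.48924552e+00, -3.35104510e-05,
        1.52299791e+00, -8.54288301e-02]), 'joint_vel': array([ 0.00092181,  0.0003556 ,  0.00025075, -0.00055812,  0.00169716,
        0.00175438]), 'effort': array([-5.98144834e-04, -5.59841895e+01, -4.91765535e+01,  7.67404656e-02,
        3.58971732e-02, -1.40363659e-04]), 'tcp_pos': array([ 0.18573259, -0.57029345,  0.40372927]), 'tool_rot': array([ 9.87636386e-01,  1.56759633e-01, -8.04276822e-05, -8.82738797e-04]), 'contact_force': array([-0.05832823,  0.04881412,  0.96080436]), 'wrist_torque': array([-0.00481792, -0.03038815, -0.00548783]), 'finger_gap': 0.09299334821554021}
scene {'camera_matrix': [[452.9221, 0.0, 292.5831], [0.0, 452.9221, 208.7549], [0.0, 0.0, 1.0]], 'R': [[-0.3039, 0.9526, -0.0127], [0.6375, 0.1934, -0.7458], [-0.708, -0.2347, -0.6661]], 't': [0.197, -0.2126, 1.485]}
side {'camera_matrix': [[383.2267, 0.0, 282.3869], [0.0, 383.2267, 207.5727], [0.0, 0.0, 1.0]], 'R': [[-0.7764, -0.6302, 0.0054], [-0.4457, 0.543, -0.7117], [0.4456, -0.555, -0.7024]], 't': [0.3358, 0.2858, 1.0909]}
wrist {'camera_matrix': [[325.1923, 0.0, 283.285], [0.0, 325.1923, 202.922], [0.0, 0.0, 1.0]], 'tool_from_camera': [[0.0001, -0.96, -0.2801, 0.0779], [1.0, 0.0002, -0.0002, -0.0002], [0.0003, -0.2801, 0.96, 0.0189], [0.0, 0.0, 0.0, 1.0]]}
```

View pics/scene0.png

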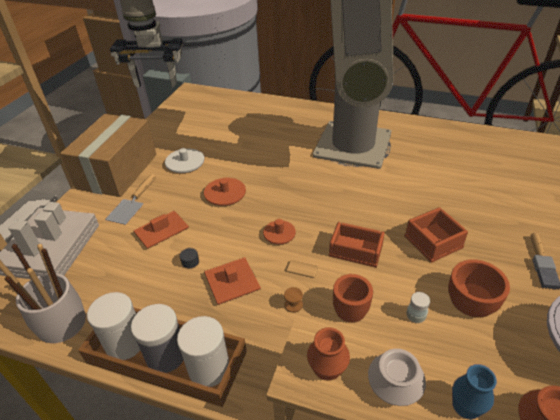

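View pics/side0.png

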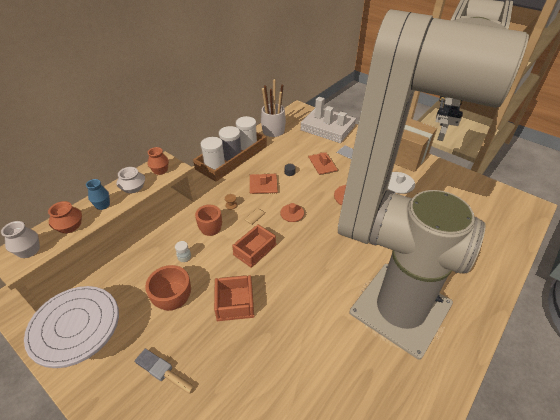

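The scene view shows the terracotta lids as large round (224,190), oblong (161,228), small round (279,231) and square (232,279). The white round lid at (185,160) is the look-alike for the large one. The jars are oblong (357,244), square (436,233), large (478,287) and small (352,297). The pots on the shelf in front are decor. Next I'll fit poses by silhouette in both views.

```bash
cat > fit.py <<'E'
import cv2,numpy as np
from scipy.optimize import minimize
from bench import optics
def circ(d,z,s=1): a=np.linspace(0,2*np.pi,40,endpoint=False); return np.c_[d/2*s*np.cos(a),d/2*s*np.sin(a),0*a+z]
def rect(w,h,z,s=1): return np.array([[x*w/2*s,y*h/2*s,z] for x in(-1,1) for y in(-1,1)])
def ring(sh,z,s=1): return circ(sh[0],z,s) if len(sh)==1 else rect(*sh,z,s)
def lid(plug,plate,knob):return [np.r_[ring(p,a),ring(p,b)] for p,a,b in((plug,0,.008),(plate,.008,.016),(knob,.016,.05))]
M={'L':(.086,),'S':(.05,),'Q':(.07,.07),'O':(.086,.046)}; P={'L':(.12,),'S':(.084,),'Q':(.104,.104),'O':(.12,.08)}
K={'L':(.024,),'S':(.024,),'Q':(.024,.024),'O':(.044,.016)}; H={'L':.07,'S':.075,'Q':.06,'O':.05}
def parts(n,s=1): 
    k=n[1]
    return lid(M[k],P[k],K[k]) if n[0]=='l' else [np.r_[ring(P[k],0,s),ring(P[k],H[k]*.5,(1+s)/2 if s<1 else 1),ring(P[k],H[k])]]
SEED={'lL':(224,190),'lO':(161,228),'lS':(279,231),'lQ':(232,279),'jO':(357,244),'jQ':(436,233),'jL':(478,287),'jS':(352,297)}
C={n:optics.get_calibration(n) for n in('scene','side')}
def proj(X,n): c=C[n]; p=(X@np.array(c['R']).T+c['t'])@np.array(c['camera_matrix']).T; return p[:,:2]/p[:,2:]
def back(uv,z,n='scene'):
    c=C[n];R=np.array(c['R']);d=R.T@np.linalg.inv(c['camera_matrix'])@[*uv,1];o=-R.T@c['t'];return o+d*(z-o[2])/d[2]
def masks(im):
    f=im.astype(float)+1
    m=((f[...,0]/f[...,1]>1.75)&(f[...,0]>45)).astype(np.uint8)
    return cv2.morphologyEx(m,cv2.MORPH_OPEN,np.ones((2,2)))
def comp(m,uv):
    n,l,st,ce=cv2.connectedComponentsWithStats(m)
    ys,xs=np.nonzero((l>0)&(st[l,4]>60)); i=np.argmin((xs-uv[0])**2+(ys-uv[1])**2)
    if np.hypot(xs[i]-uv[0],ys[i]-uv[1])>15:return None
    c,_=cv2.findContours((l==l[ys[i],xs[i]]).astype(np.uint8),cv2.RETR_EXTERNAL,cv2.CHAIN_APPROX_NONE)
    o=np.zeros(m.shape,np.uint8);cv2.drawContours(o,c,-1,1,-1);return o
S=4
def render(p,name,cam,z0=0):
    c,s=np.cos(p[2]),np.sin(p[2]);R=np.array([[c,-s,0],[s,c,0],[0,0,1]])
    o=np.zeros((420*S,560*S),np.uint8)
    for X in parts(name,p[3]):
        h=cv2.convexHull(((proj(X@R.T+[p[0],p[1],z0],cam)+.5)*S*16).astype(np.int32));cv2.fillConvexPoly(o,h,1,shift=4)
    return cv2.resize(o*255,(560,420),interpolation=cv2.INTER_AREA)/255.
def fit(name,obs,p0,z0=0):
    rnd=len(M[name[1]])==1
    def full(q): return [q[0]*.01,q[1]*.01,0 if rnd else q[2]*.1,q[3] if name[0]=='j' else 1]
    def cost(q):
        p=full(q);t=0
        for cam,m in obs.items():
            r=render(p,name,cam,z0);t+=np.abs(r-m).sum()/m.sum()
        return t/len(obs)
    best=None
    for y in ([0] if rnd else np.arange(0,180 if name[1]=='O' else 90,15)*np.pi/180):
        q0=np.array([p0[0]*100,p0[1]*100,y*10,.9]);c=cost(q0)
        if best is None or c<best[0]:best=(c,q0)
    q0=best[1]
    for _ in range(2):
        sim=np.array([q0]+[q0+np.eye(4)[i]*d for i,d in enumerate((.8,.8,1.5,.1))])
        r=minimize(cost,q0,method='Nelder-Mead',options=dict(initial_simplex=sim,maxfev=130));q0=r.x
    return full(r.x),r.fun
E
cat > a.py <<'E'
from fit import *
ims={n:cv2.imread(f'pics/{n}0.png')[:,:,::-1] for n in C}
out={n:cv2.resize(ims[n][:,:,::-1],None,fx=1,fy=1).copy() for n in C}
for k,uv in SEED.items():
    p0=back(uv,.02 if k[0]=='l' else .04)
    obs={}
    for n in C:
        u=uv if n=='scene' else proj(p0[None],n)[0]
        m=comp(masks(ims[n]),u)
        if m is not None and not(k=='lL' and n=='side'):obs[n]=m
    res=[]
    for o in ([obs] if len(obs)<2 else [obs,{'scene':obs['scene']},{'side':obs['side']}]):
        p,c=fit(k,o,p0); res.append((np.round([p[0]*1000,p[1]*1000,np.degrees(p[2]),p[3]],2).tolist(),round(c,3)))
        if o is obs: P0=p
    print(k,*res)
    for n in C:
        r=(render(P0,k,n)>.5).astype(np.uint8);cc,_=cv2.findContours(r,0,2);cv2.drawContours(out[n],cc,-1,(255,255,0),1)
a=cv2.resize(out['scene'][140:340,120:520],(800,400));cv2.imwrite('pics/ov1.png',a);cv2.imwrite('pics/ov2.png',cv2.resize(out['side'][130:340,120:420],(800,560)))
E
time python3 a.py
```

```text
lL ([356.09, -294.74, 0.0, 1.0], np.float64(0.145))
lO ([548.74, -389.93, 147.17, 1.0], np.float64(0.172))
lS ([468.18, -91.62, 0.0, 1.0], np.float64(0.192))
lQ ([649.86, -147.3, 42.23, 1.0], np.float64(0.119))
jO ([472.8, 109.9, 100.45, 0.43], np.float64(1.023)) ([473.2, 111.46, 87.99, 0.69], np.float64(0.167)) ([477.31, 110.6, 106.65, 0.22], np.float64(1.756))
jQ ([385.78, 291.36, 38.99, 0.26], np.float64(0.879)) ([389.98, 297.59, 35.84, 0.6], np.float64(0.253)) ([392.75, 281.95, 72.65, 0.23], np.float64(1.441))
jL ([541.71, 386.88, 0.0, 0.03], np.float64(0.544)) ([542.62, 387.12, 0.0, 0.02], np.float64(0.129)) ([536.02, 377.78, 0.0, -0.11], np.float64(0.937))
jS ([649.33, 135.29, 0.0, 0.0], np.float64(0.854)) ([648.45, 136.55, 0.0, 0.55], np.float64(0.168)) ([649.69, 122.37, 0.0, 0.0], np.float64(1.453))
real	0m16.731s
user	0m22.686s
sys	0m4.719s
```

```bash
python3 - <<'E'
from fit import *
ims={n:cv2.imread(f'pics/{n}0.png')[:,:,::-1] for n in C}
for n,pts in (('side',[(255,298),(235,312),(170,272),(160,300),(208,212),(300,300),(260,184),(255,258),(205,226)]),('scene',[(436,233),(436,252),(478,305),(470,280),(330,190),(232,290),(357,260)])):
    for u,v in pts: print(n,(u,v),ims[n][v-1:v+2,u-1:u+2].mean((0,1)).astype(int), masks(ims[n])[v,u])
rows=[]
for n,(y0,y1,x0,x1) in (('scene',(140,340,120,520)),('side',(140,330,130,430))):
    a=ims[n][:,:,::-1].copy(); a[masks(ims[n])>0]=(255,255,0); rows.append(cv2.resize(a[y0:y1,x0:x1],(560,290)))
cv2.imwrite('pics/mask.png',np.vstack(rows))
E
```

```text
side (255, 298) [128  99  66] 0
side (235, 312) [146  82  55] 1
side (170, 272) [145  80  54] 1
side (160, 300) [177 103  70] 0
side (208, 212) [145  81  55] 1
side (300, 300) [196 158 111] 0
side (260, 184) [164  93  63] 0
side (255, 258) [104  56  37] 1
side (205, 226) [145  80  53] 1
scene (436, 233) [102  55  36] 1
scene (436, 252) [126  67  44] 1
scene (478, 305) [76 41 29] 0
scene (470, 280) [82 45 29] 1
scene (330, 190) [184 138  85] 0
scene (232, 290) [174  92  56] 1
scene (357, 260) [95 51 34] 1
```

View pics/mask.png

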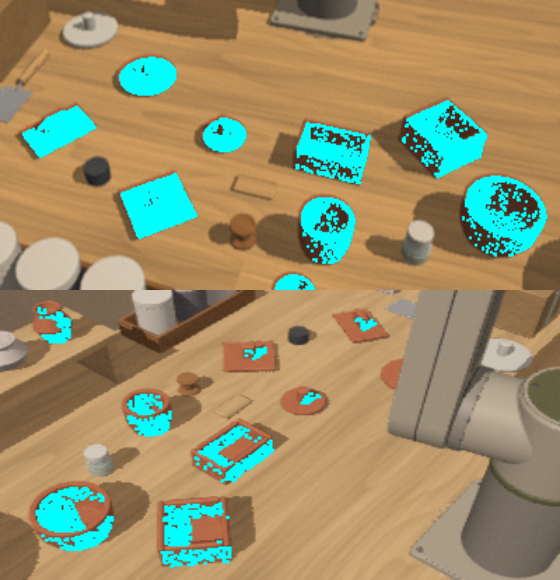

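View pics/ov1.png

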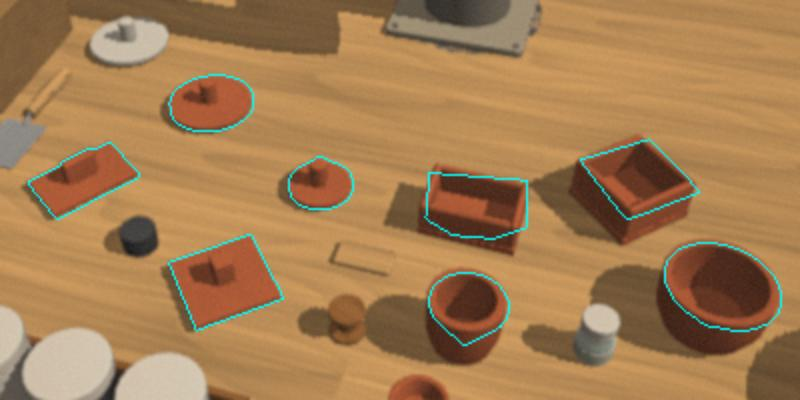

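The overlay shows the terracotta threshold is too strict, though the lid identities hold. I'll loosen it and refit.

```bash
sed -i 's/>1.75/>1.5/; s/f\[...,0\]>45/f[...,0]>25/' fit.py
sed -i "s/ring(P\[k\],H\[k\]\*.5,(1+s)\/2 if s<1 else 1)/ring(P[k],H[k]*.6,(1+s)\/2)/" fit.py
python3 a.py; python3 - <<'E'
import cv2,numpy as np
cv2.imwrite('pics/ov3.png',np.vstack([cv2.resize(cv2.imread('pics/ov1.png'),(600,300)),cv2.resize(cv2.imread('pics/ov2.png'),(428,300)).copy() if 0 else cv2.resize(cv2.imread('pics/ov2.png'),(600,300))]))
E
```

```text
lL ([359.06, -293.23, 0.0, 1.0], np.float64(0.057))
lO ([545.69, -391.83, 148.38, 1.0], np.float64(0.153)) ([549.1, -389.12, 147.84, 1.0], np.float64(0.068)) ([541.84, -394.69, 146.27, 1.0], np.float64(0.132))
lS ([466.83, -92.19, 0.0, 1.0], np.float64(0.15)) ([469.89, -91.06, 0.0, 1.0], np.float64(0.089)) ([462.71, -95.31, 0.0, 1.0], np.float64(0.104))
lQ ([648.14, -147.48, 42.26, 1.0], np.float64(0.122)) ([651.22, -145.6, 41.85, 1.0], np.float64(0.051)) ([642.7, -148.2, 42.49, 1.0], np.float64(0.086))
jO ([461.56, 107.89, 89.33, 1.01], np.float64(0.102)) ([469.13, 110.35, 89.86, 0.9], np.float64(0.04)) ([456.46, 109.38, 89.16, 0.91], np.float64(0.039))
jQ ([374.68, 287.8, 45.79, 1.01], np.float64(0.098)) ([383.99, 290.17, 45.6, 0.92], np.float64(0.032)) ([369.81, 288.43, 45.45, 0.92], np.float64(0.036))
jL ([533.04, 386.5, 0.0, 0.83], np.float64(0.086)) ([538.89, 387.15, 0.0, 0.75], np.float64(0.047)) ([528.09, 385.79, 0.0, 0.76], np.float64(0.053))
jS ([639.66, 132.01, 0.0, 0.83], np.float64(0.109)) ([646.46, 134.17, 0.0, 0.73], np.float64(0.054)) ([635.29, 132.91, 0.0, 0.75], np.float64(0.066))
```

View pics/ov3.png

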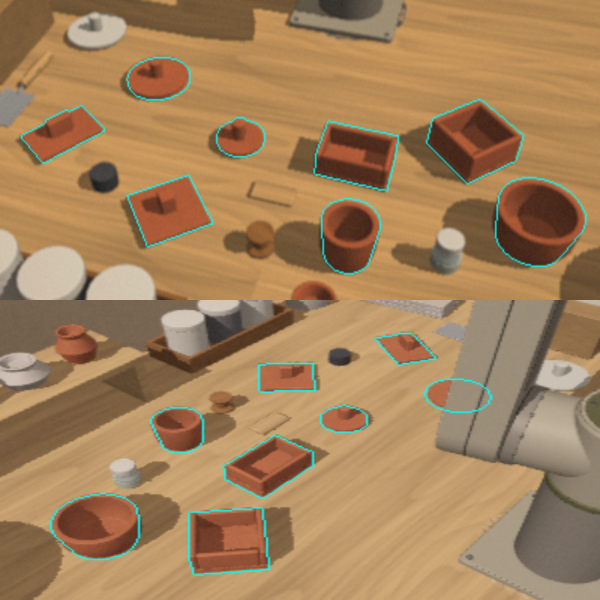

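Both views agree on identity and yaw, but differ by 7 to 14 mm towards each camera. I'll refine from close with the wrist camera, starting with the large lid.

```bash
cat > w.py <<'E'
import fit,sys
from fit import *
from bench import monitor
from scipy.spatial.transform import Rotation as Ro
W=optics.get_calibration('wrist');T=np.array(W['tool_from_camera']);K0=np.array(W['camera_matrix'])
EST={'lL':(359,-293,0),'lO':(546,-392,148),'lS':(467,-92,0),'lQ':(647,-147,42),'jO':(463,110,89.5),'jQ':(377,289,45.5),'jL':(533,386.5,0),'jS':(641,133.5,0)}
def pose():
    s=monitor.state();return s,np.array(s['tcp_pos']),Ro.from_quat(s['tool_rot']).as_matrix()
_p=fit.proj
def wproj(X,pos,R):
    t=(X-pos)@R; c=(t-T[:3,3])@T[:3,:3]
    th=np.arctan2(np.hypot(c[:,0],c[:,1]),c[:,2]);ph=np.arctan2(c[:,1],c[:,0])
    return np.c_[K0[0,2]+K0[0,0]*th*np.cos(ph),K0[1,2]+K0[1,1]*th*np.sin(ph)]
def look(names,tag):
    s,pos,R=pose();im=optics.grab_frame('wrist');o=im[:,:,::-1].copy()
    fit.proj=lambda X,n:wproj(X,pos,R) if n=='wrist' else _p(X,n)
    for k in names:
        e=EST[k];u=wproj(np.array([[e[0]/1e3,e[1]/1e3,.02 if k[0]=='l' else .03]]),pos,R)[0]
        m=comp(masks(im),u)
        if m is None: print(k,'not seen',u);continue
        p,c=fit.fit(k,{'wrist':m},np.array(e[:2])/1e3)
        edge=m[0].any()|m[-1].any()|m[:,0].any()|m[:,-1].any()
        print(k,'wrist fit',np.round([p[0]*1e3,p[1]*1e3,np.degrees(p[2]),p[3]],2),'cost',round(c,3),'edge',edge,'px',u.round())
        cc,_=cv2.findContours((render(p,k,'wrist')>.5).astype(np.uint8),0,2);cv2.drawContours(o,cc,-1,(255,255,0),1)
    cv2.imwrite(f'pics/{tag}.png',o)
def go(x,y,z,yaw=None,m=None):
    "grasp point target mm, yaw of tool x deg"
    s,pos,R=pose();g=pos+R@[0,0,.167];psi=np.degrees(np.arctan2(R[1,0],R[0,0]))
    d=R.T@(np.array([x,y,z])/1e3-g)*1e3
    t=0 if yaw is None else -((yaw-psi+(m or 360)/2)%(m or 360)-(m or 360)/2)
    print('t',round(s['time'],2),'grasp',(g*1e3).round(1),'psi',round(psi,1),'q6',round(s['qpos'][5],2),'F',s['contact_force'].round(1),'gap',round(s['finger_gap']*1e3,1),'| go',d.round(1),'turn',round(t,1))
E
python3 -c "
from w import *
print(np.round(back((205,375),.0),3),np.round(back((115,350),.0),3))
go(400,-300,230,20)"
```

```text
Traceback (most recent call last):
  File "w.py", line 9, in <module>
    _p=fit.proj
       ^^^^^^^^
AttributeError: 'function' object has no attribute 'proj'
```

```bash
sed -i 's/^import fit,sys/import fit as FT/; s/fit\.proj/FT.proj/g; s/fit\.fit/FT.fit/; s/^from fit import \*/from fit import */' w.py
python3 -c "
from w import *
print(np.round(back((205,375),.0),3),np.round(back((115,350),.0),3))
go(400,-300,230,20)"
```

```text
[ 0.878 -0.107  0.   ] [ 0.883 -0.309  0.   ]
t 0.15 grasp [ 185.7 -570.1  236.9] psi 18.0 q6 -0.09 F [-1.  -0.2  0.5] gap 92.8 | go [ 287.4 -190.5    7.2] turn -2.0
```

```bash
python3 -m inch '-1 30 -30 0 0;-1 60 -60 0 0;-1 90 -85 0 0;-1 120 -110 0 0;-1 150 -135 0 0;-1 180 -155 0 0;-1 205 -180 0 0;-1 230 -195 0 0;-1 250 -210 0 0;-1 250 -210 0 0;-1 250 -210 0 0'; python3 -c "
from w import *
look(['lL','lS','lO'],'w1')
go(359,-293,38)"
```

```text
time: 1.07
tcp_pos: [0.359, -0.2925, 0.4046]
tool_rot: [0.987, 0.158, -0.0, -0.0]
contact_force: [0.3, -0.1, -0.7]
finger_gap: 0.0932
lL wrist fit [ 354.29 -299.63    0.      1.  ] cost 0.013 edge False px [284. 179.]
lS wrist fit [466.38 -94.99   0.     1.  ] cost 0.043 edge False px [149.  43.]
lO wrist fit [ 545.95 -395.97  146.78    1.  ] cost 0.02 edge False px [415.  58.]
t 1.12 grasp [ 358.5 -293.3  237.6] psi 18.1 q6 0.46 F [-0.2 -0.6  0.1] gap 93.1 | go [ 7.000e-01 -1.000e-01  1.996e+02] turn 0
```

View pics/w1.png

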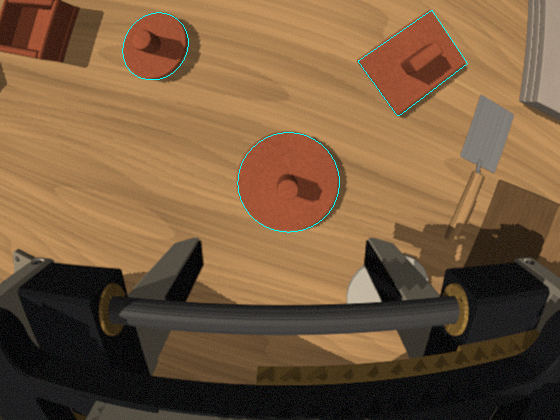

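```bash
python3 -c "
from w import *
print(back((185,161),.012), back((175,215),0.))
go(354,-300,80)"
```

```text
[ 0.25902093 -0.47435615  0.012     ] [ 4.78952025e-01 -3.91362996e-01  1.11022302e-16]
t 1.12 grasp [ 358.5 -293.3  237.6] psi 18.1 q6 0.46 F [-0.2 -0.6  0.1] gap 93.1 | go [ -6.2   5.  157.6] turn 0
```

The white look-alike is at about (259,-474), 198 mm away, so it isn't in the way. I'll descend part-way and check the large lid again.

```bash
python3 -m inch '-1 -6 5 40 0;-1 -6 5 80 0;-1 -6 5 115 0;-1 -6 5 115 0;-1 -6 5 115 0'; python3 -c "
from w import *
look(['lL'],'w2')
go(354,-300,39)"
```

```text
time: 1.53
tcp_pos: [0.353, -0.3002, 0.2882]
tool_rot: [0.988, 0.156, -0.002, -0.002]
contact_force: [0.6, -0.1, -0.1]
finger_gap: 0.0931
lL wrist fit [ 354.85 -299.23    0.      1.  ] cost 0.009 edge False px [279. 199.]
t 1.58 grasp [ 353.9 -300.9  123.7] psi 18.0 q6 0.44 F [-0.7 -0.7  0.3] gap 93.1 | go [ 0.4 -0.8 84.7] turn 0
```

```bash
python3 -m inch '-1 1.5 -1.5 40 0;-1 1.5 -1.5 65 0;-1 1.5 -1.5 78 0;-1 1.5 -1.5 84 0;-1 1.5 -1.5 84 0;1 1.5 -1.5 84 0;1 1.5 -1.5 84 0;1 1.5 -1.5 84 0;1 1.5 -1.5 84 0;1 1.5 -1.5 84 0;1 1.5 -1.5 84 0;1 1.5 -1.5 84 0'; python3 -c "
from w import *
go(354,-300,240)"
```

```text
time: 2.58
tcp_pos: [0.3553, -0.2981, 0.2059]
tool_rot: [0.988, 0.157, 0.0, 0.0]
contact_force: [1.0, 0.1, 0.4]
finger_gap: 0.0509
t 2.58 grasp [ 355.4 -298.2   38.9] psi 18.0 q6 0.45 F [1.  0.1 0.4] gap 50.9 | go [  -1.8    1.4 -201.1] turn 0
```

```bash
python3 -m inch '1 0 0 0 0;1 0 0 0 0;1 0 0 0 0;1 0 0 0 0;1 0 0 0 0;1 0 0 0 0;1 0 0 0 0;1 0 0 0 0;1 0 0 -10 0;1 0 0 -40 0;1 0 0 -80 0;1 0 0 -110 0'; python3 -c "
from w import *
go(533,386,200)"
```

```text
time: 3.58
tcp_pos: [0.3551, -0.2979, 0.3182]
tool_rot: [0.988, 0.157, -0.0, -0.0]
contact_force: [1.2, -0.6, -2.8]
finger_gap: 0.0235
t 3.58 grasp [ 355.1 -297.8  151.2] psi 18.0 q6 0.45 F [ 1.2 -0.6 -2.8] gap 23.5 | go [ 381.  -595.1  -48.7] turn 0
```

```bash
python3 -c "
from w import *
go(430,0,220)"
```

```text
t 3.58 grasp [ 355.1 -297.8  151.2] psi 18.0 q6 0.45 F [ 1.2 -0.6 -2.8] gap 23.5 | go [ 163.5 -260.   -68.7] turn 0
```

```bash
python3 -m inch '1 10 -15 -25 0;1 25 -40 -45 0;1 45 -70 -68 0;1 65 -100 -68 0;1 85 -130 -68 0;1 105 -165 -68 0;1 125 -195 -68 0;1 145 -225 -68 0;1 158 -250 -68 0;1 163 -260 -68 0;1 163 -260 -68 0;1 163 -260 -68 0'; python3 -c "
from w import *
look(['jO','jQ','lS','lQ','jS','jL'],'w3')
go(380,330,220)"
```

```text
time: 4.58
tcp_pos: [0.4295, 0.0, 0.3839]
tool_rot: [0.987, 0.158, -0.0, 0.0]
contact_force: [-0.1, -0.1, -2.6]
finger_gap: 0.0237
jO wrist fit [463.22 103.13  88.64   0.98] cost 0.725 edge False px [194. 124.]
jQ wrist fit [375.29 284.92  45.17   0.97] cost 0.02 edge False px [ 51. 157.]
lS wrist fit [425.98   2.59   0.     1.  ] cost 0.863 edge False px [373. 177.]
lQ wrist fit [ 649.87 -152.11   42.22    1.  ] cost 0.024 edge False px [463.  50.]
jS not seen [225.84180019 -35.86038544]
jL wrist fit [532.64 391.53   0.     0.88] cost 0.018 edge True px [25. 26.]
t 4.63 grasp [429.5  -0.7 216.9] psi 18.1 q6 1.13 F [-0.8 -0.5 -1.9] gap 23.6 | go [  55.5 -329.8   -3.2] turn 0
```

View pics/w3.png

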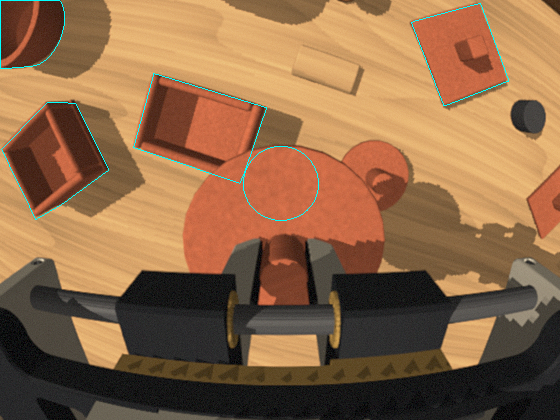

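```bash
python3 -m inch '1 3 -20 0 0;1 8 -50 0 0;1 15 -90 0 0;1 22 -130 0 0;1 28 -170 0 0;1 35 -210 0 0;1 42 -250 0 0;1 48 -290 0 0;1 53 -318 0 0;1 55 -330 0 0;1 55 -330 0 0;1 55 -330 0 0'; python3 -c "
from w import *
look(['jL'],'w4')
go(533,390,220)"
```

```text
time: 5.63
tcp_pos: [0.3804, 0.3295, 0.3835]
tool_rot: [0.988, 0.157, -0.0, 0.001]
contact_force: [1.0, -0.6, -2.5]
finger_gap: 0.0232
jL wrist fit [534.22 384.03   0.     0.92] cost 0.01 edge True px [276.  30.]
t 5.68 grasp [380.5 328.8 216.5] psi 18.0 q6 1.87 F [ 0.8  0.9 -3.2] gap 23.4 | go [164.  -11.1  -3.6] turn 0
```

View pics/w4.png

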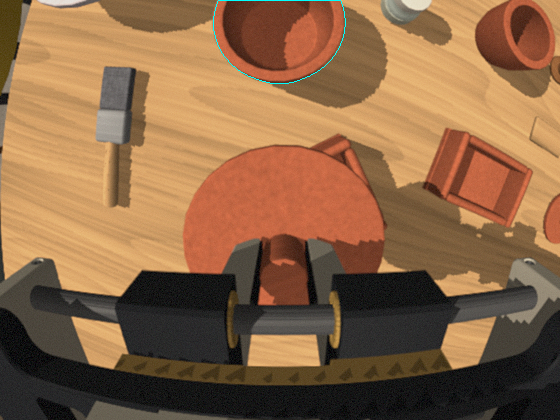

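```bash
python3 -m inch '1 20 0 0 0;1 45 0 0 0;1 45 0 0 0;1 45 0 0 0'; python3 -c "
from w import *
look(['jL'],'w5')
go(533,385,220)"
```

```text
time: 6.02
tcp_pos: [0.4241, 0.3425, 0.3834]
tool_rot: [0.988, 0.155, -0.0, 0.0]
contact_force: [-0.1, 0.7, -3.3]
finger_gap: 0.0238
jL wrist fit [534.22 384.27   0.     0.97] cost 0.012 edge False px [275.  72.]
t 6.07 grasp [423.2 342.5 216.5] psi 17.9 q6 1.84 F [ 0.9 -0.2 -2. ] gap 23.4 | go [117.5  -6.7  -3.7] turn 0
```

```bash
python3 -m inch '1 20 -1 0 0;1 55 -3 0 0;1 90 -5 0 0;1 119 -5.6 0 0;1 119 -5.6 30 0;1 119 -5.6 65 0;1 119 -5.6 90 0;1 119 -5.6 96 0;1 119 -5.6 96 0;1 119 -5.6 96 0'; python3 -c "
from w import *
for n in('scene','side'): cv2.imwrite(f'pics/{n}6.png',optics.grab_frame(n)[:,:,::-1])
a=cv2.imread('pics/scene6.png')[160:330,390:560];b=cv2.imread('pics/side6.png')[230:330,110:280]
cv2.imwrite('pics/c6.png',np.hstack([cv2.resize(a,(400,400)),cv2.resize(b,(400,400))]))
go(535,384.5,101)"
```

```text
time: 6.9
tcp_pos: [0.5342, 0.3861, 0.2893]
tool_rot: [0.988, 0.157, 0.0, -0.0]
contact_force: [0.1, 0.4, -1.7]
finger_gap: 0.0237
t 7.0 grasp [535.5 387.2 124.1] psi 18.0 q6 1.8 F [ 0.6 -0.3 -2.9] gap 23.6 | go [-1.4  2.4 23.1] turn 0
```

View pics/c6.png

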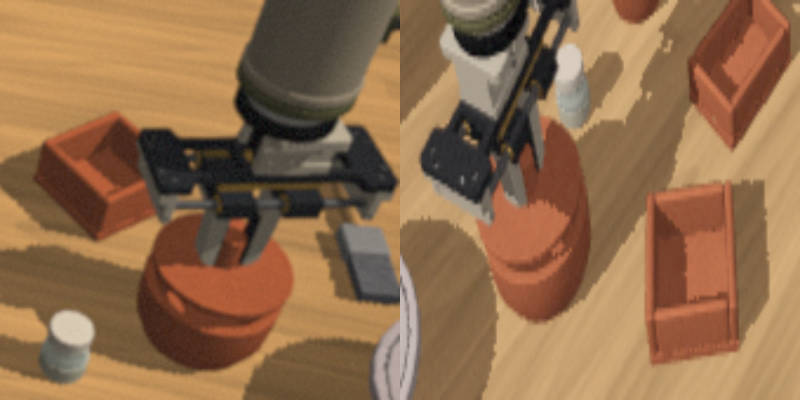

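```bash
python3 -m inch '1 -0.5 1 6 0;1 -0.5 1 11 0;1 -0.5 1 15 0;1 -0.5 1 18 0;1 -0.5 1 20 0;1 -0.5 1 22 0;1 -0.5 1 22 0'; python3 -c "
from w import *
go(535,384.5,101)"
```

```text
time: 7.58
tcp_pos: [0.5339, 0.3854, 0.2681]
tool_rot: [0.988, 0.157, -0.0, 0.0]
contact_force: [-9.9, -5.6, 14.9]
finger_gap: 0.0234
t 7.58 grasp [533.9 385.3 101.1] psi 18.0 q6 1.8 F [-9.9 -5.6 14.9] gap 23.4 | go [0.8 1.1 0.1] turn 0
```

```bash
python3 -m inch '1 0 0 -1 0;1 0 0 -2 0;1 0 0 -2 0'; python3 -c "
from w import *
go(535,384.5,101)
for n in('scene','side'): cv2.imwrite(f'pics/{n}7.png',optics.grab_frame(n)[:,:,::-1])
a=cv2.imread('pics/scene7.png')[200:330,400:530];b=cv2.imread('pics/side7.png')[230:330,120:220]
cv2.imwrite('pics/c7.png',np.hstack([cv2.resize(a,(400,400)),cv2.resize(b,(400,400))]))
go(535,384.5,101)"
```

```text
time: 7.83
tcp_pos: [0.534, 0.3854, 0.2681]
tool_rot: [0.988, 0.157, 0.0, -0.0]
contact_force: [-0.9, -1.0, 2.1]
finger_gap: 0.0235
t 7.83 grasp [534.1 385.5 101.1] psi 18.0 q6 1.8 F [-0.9 -1.   2.1] gap 23.5 | go [0.6 1.2 0.1] turn 0
t 7.93 grasp [534.1 385.5 101.1] psi 18.0 q6 1.8 F [-2.8 -1.2  2.6] gap 23.4 | go [0.5 1.2 0.1] turn 0
```

View pics/c7.png

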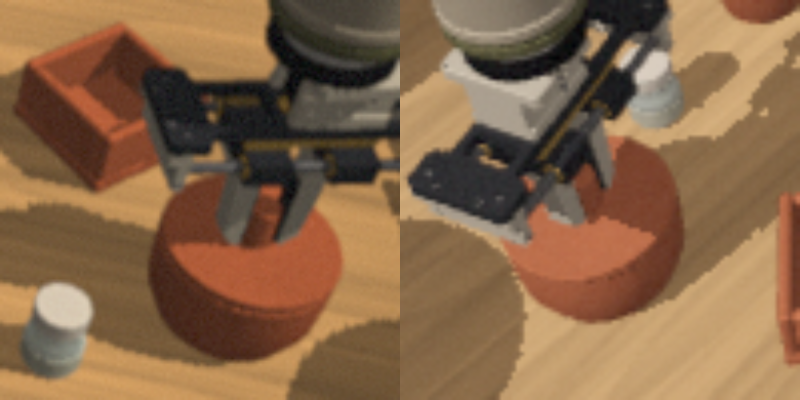

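The lid sits flush on the large jar in both views, at the seated height with about 2 N. I'll release it and go on to the small lid.

```bash
python3 -m inch '-1 0 0 0 0;-1 0 0 0 0;-1 0 0 0 0;-1 0 0 0 0;-1 0 0 0 0;-1 0 0 -10 0;-1 0 0 -35 0;-1 0 0 -70 0;-1 0 0 -105 0;-1 0 0 -125 0'; python3 -c "
from w import *
look(['jL'],'w8')
go(467,-94,220,18)"
```

```text
time: 8.77
tcp_pos: [0.5343, 0.3856, 0.3985]
tool_rot: [0.988, 0.157, 0.003, -0.001]
contact_force: [0.3, 0.3, 0.5]
finger_gap: 0.0856
jL wrist fit [529.32 382.96   0.     1.04] cost 0.038 edge False px [283. 185.]
t 8.82 grasp [536.6 387.  235.7] psi 18.0 q6 1.8 F [0.7 0.5 4.1] gap 89.3 | go [-215.2  435.8   12.2] turn 0.0
```

```bash
python3 -m inch '-1 -15 30 0 0;-1 -32 65 0 0;-1 -50 102 0 0;-1 -68 139 0 0;-1 -86 176 0 0;-1 -104 213 0 0;-1 -122 250 0 0;-1 -140 287 0 0;-1 -160 325 0 0;-1 -180 365 0 0;-1 -198 400 0 0;-1 -215 435 30 0'; python3 -m inch '-1 0 0 30 0;-1 0 0 30 0;-1 0 0 30 0'; python3 -c "
from w import *
look(['lS','lQ'],'w9')
go(467,-94,39)"
```

```text
time: 9.82
tcp_pos: [0.4658, -0.0905, 0.3736]
tool_rot: [0.988, 0.156, 0.004, 0.002]
contact_force: [0.9, 1.1, 0.4]
finger_gap: 0.0932
time: 10.07
tcp_pos: [0.4644, -0.0875, 0.3372]
tool_rot: [0.988, 0.156, -0.002, -0.001]
contact_force: [0.9, 0.1, 0.9]
finger_gap: 0.0934
lS wrist fit [466.58 -95.85   0.     1.  ] cost 0.02 edge False px [290. 192.]
lQ wrist fit [ 650.1  -151.03   42.3     1.  ] cost 0.012 edge True px [404.  35.]
t 10.12 grasp [465.1 -87.1 171.9] psi 18.0 q6 0.96 F [-0.1  0.4  0.8] gap 93.1 | go [ -0.3   7.3 132.9] turn 0
```

```bash
python3 -m inch '-1 -1 9 30 0;-1 -1 9 70 0;-1 -1 9 105 0;-1 -1 9 125 0;-1 -1 9 132.5 0;-1 -1 9 132.5 0;1 -1 9 132.5 0;1 -1 9 132.5 0;1 -1 9 132.5 0;1 -1 9 132.5 0;1 -1 9 132.5 0;1 -1 9 132.5 0'; python3 -m inch '1 0 0 0 0;1 0 0 0 0;1 0 0 0 0;1 0 0 0 0;1 0 0 0 0;1 0 0 0 0;1 0 0 0 0;1 0 0 0 0;1 0 0 0 0'; python3 -c "
from w import *
look(['jS'],'w10')
go(467,-94,39)
go(466.5,-95.8,39)"
```

```text
time: 11.12
tcp_pos: [0.4673, -0.0966, 0.2062]
tool_rot: [0.988, 0.157, 0.0, 0.0]
contact_force: [0.3, -0.5, -0.3]
finger_gap: 0.0573
time: 11.87
tcp_pos: [0.467, -0.0964, 0.2055]
tool_rot: [0.988, 0.157, -0.0, -0.0]
contact_force: [0.3, 0.7, 0.1]
finger_gap: 0.0235
jS not seen [ 37.20442775 -90.99899278]
t 11.92 grasp [467.  -96.4  38.5] psi 18.0 q6 0.94 F [-0.1 -0.3 -0.7] gap 23.5 | go [ 0.8 -2.3 -0.5] turn 0
t 11.92 grasp [467.  -96.4  38.5] psi 18.0 q6 0.94 F [-0.1 -0.3 -0.7] gap 23.5 | go [-0.2 -0.7 -0.5] turn 0
```

```bash
python3 -c "
from w import *
go(517,93,215)"; python3 -m inch '1 0 0 -10 0;1 0 0 -40 0;1 0 0 -80 0;1 0 0 -120 0;1 20 -30 -145 0;1 40 -60 -165 0;1 60 -95 -177 0;1 80 -130 -177 0;1 98 -155 -177 0;1 106 -165 -177 0;1 106 -165 -177 0;1 106 -165 -177 0'; python3 -c "
from w import *
look(['jS'],'w11')
go(641,133,125)"
```

```text
t 11.92 grasp [467.  -96.4  38.5] psi 18.0 q6 0.94 F [-0.1 -0.3 -0.7] gap 23.5 | go [ 106.2 -164.6 -176.5] turn 0
time: 12.92
tcp_pos: [0.5166, 0.0934, 0.3827]
tool_rot: [0.988, 0.158, -0.0, 0.0]
contact_force: [1.0, 0.3, -1.4]
finger_gap: 0.0236
jS wrist fit [641.09 129.62   0.     0.88] cost 0.018 edge False px [284.  59.]
t 12.97 grasp [516.4  92.5 215.6] psi 18.1 q6 1.34 F [ 0.9 -0.7 -0.7] gap 23.4 | go [131.1   0.   90.5] turn 0
```

View pics/w11.png

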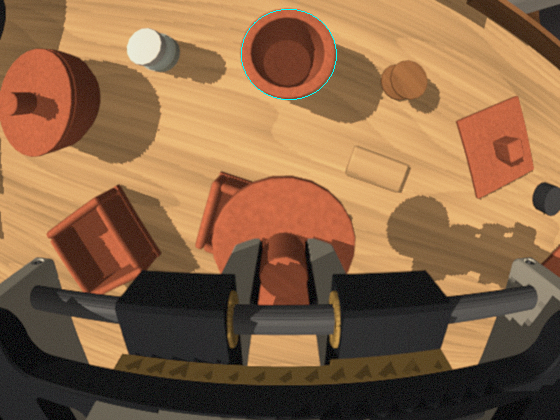

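```bash
python3 -m inch '1 25 1 0 0;1 60 2 0 0;1 95 3 0 0;1 122 3 0 0;1 130 3 20 0;1 130 3 55 0;1 130 3 80 0;1 130 3 90 0;1 130 3 90 0;1 130 3 90 0'; python3 -c "
from w import *
for n in('scene','side'): cv2.imwrite(f'pics/{n}12.png',optics.grab_frame(n)[:,:,::-1]); go(641,129.8,105.5)"; python3 -m inch '1 0 0 7 0;1 0 0 12 0;1 0 0 15 0;1 0 0 17 0;1 0 0 19 0;1 0 0 19 0;1 0 0 19 0'; python3 -c "
from w import *
go(641,129.8,105.5)"
```

```text
time: 13.8
tcp_pos: [0.6413, 0.1294, 0.2931]
tool_rot: [0.988, 0.156, -0.0, 0.0]
contact_force: [-0.4, 1.4, 0.2]
finger_gap: 0.0236
t 13.85 grasp [642.2 129.8 127.6] psi 18.0 q6 1.38 F [ 0.3  0.3 -0.9] gap 23.3 | go [-1.2 -0.4 22.1] turn 0
t 13.9 grasp [642.8 130.2 128.4] psi 18.0 q6 1.38 F [ 0.2  0.1 -0.7] gap 23.4 | go [-1.9 -0.2 22.9] turn 0
time: 14.48
tcp_pos: [0.6412, 0.1307, 0.2734]
tool_rot: [0.988, 0.157, -0.0, 0.0]
contact_force: [0.7, 0.8, -0.4]
finger_gap: 0.0237
t 14.48 grasp [641.2 130.7 106.4] psi 18.0 q6 1.38 F [ 0.7  0.8 -0.4] gap 23.7 | go [-0.4  0.8  0.9] turn 0
```

```bash
python3 -m inch '1 0 0 0.7 0;1 0 0 1.4 0;1 0 0 1.4 0'; python3 -c "
from w import *
go(641,129.8,105.5)
for n in('scene','side'): cv2.imwrite(f'pics/{n}13.png',optics.grab_frame(n)[:,:,::-1])
a=cv2.imread('pics/scene13.png')[240:340,300:400];b=cv2.imread('pics/side13.png')[180:250,170:240]
cv2.imwrite('pics/c13.png',np.hstack([cv2.resize(a,(400,400)),cv2.resize(b,(400,400))]))
go(641,129.8,105.5)"
```

```text
time: 14.73
tcp_pos: [0.6415, 0.1307, 0.2728]
tool_rot: [0.988, 0.157, 0.0, -0.0]
contact_force: [-0.5, 0.8, 2.2]
finger_gap: 0.0233
t 14.73 grasp [641.6 130.7 105.8] psi 18.0 q6 1.38 F [-0.5  0.8  2.2] gap 23.3 | go [-0.9  0.7  0.3] turn 0
t 14.83 grasp [641.6 130.8 105.8] psi 18.0 q6 1.38 F [-1.9 -0.5  3. ] gap 23.5 | go [-0.9  0.7  0.3] turn 0
```

View pics/c13.png

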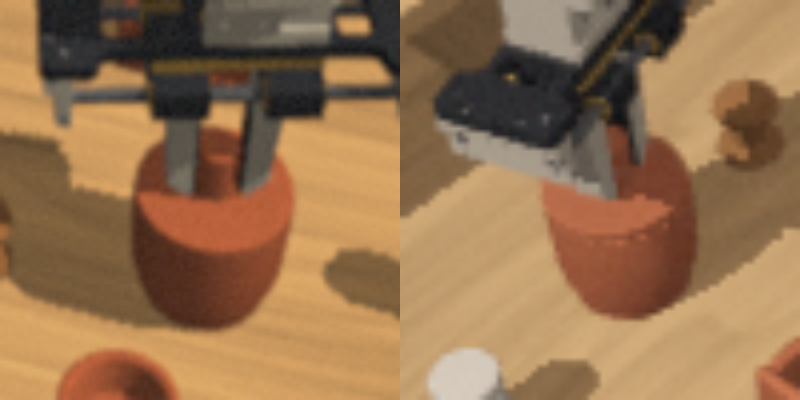

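Seated flush at 105.8 mm (105.5 expected). I'll release it and go on to the square lid.

```bash
python3 -m inch '-1 0 0 0 0;-1 0 0 0 0;-1 0 0 0 0;-1 0 0 0 0;-1 0 0 0 0;-1 0 0 -10 0;-1 0 0 -35 0;-1 0 0 -70 0;-1 0 0 -80 0;-1 0 0 -80 0'; python3 -c "
from w import *
go(645,-145,180,42)"
```

```text
time: 15.67
tcp_pos: [0.6427, 0.1308, 0.3583]
tool_rot: [0.988, 0.157, 0.004, 0.0]
contact_force: [0.2, 0.4, 1.0]
finger_gap: 0.0853
t 15.67 grasp [644.2 131.  191.3] psi 18.0 q6 1.38 F [0.2 0.4 1. ] gap 85.3 | go [-84.8 262.7  11. ] turn -24.0
```

```bash
python3 -m inch '-1 -10 30 0 -3;-1 -22 65 0 -6;-1 -34 102 0 -9;-1 -46 140 0 -12;-1 -58 178 0 -15;-1 -70 215 5 -18;-1 -80 245 10 -21;-1 -85 262 10 -24;-1 -85 262 10 -24;-1 -85 262 10 -24'; python3 -c "
from w import *
look(['lQ'],'w14')
go(650,-151,39,42.2)"
```

```text
time: 16.5
tcp_pos: [0.6412, -0.1457, 0.3409]
tool_rot: [0.934, 0.357, -0.001, -0.001]
contact_force: [-0.7, 0.7, 0.2]
finger_gap: 0.093
lQ wrist fit [ 648.73 -149.92   42.47    1.  ] cost 0.013 edge False px [289. 189.]
t 16.55 grasp [ 641.2 -144.4  174.3] psi 41.9 q6 0.54 F [-1.  -0.1  0.3] gap 93.1 | go [  2.2  11.  135.3] turn -0.3
```

```bash
python3 -m inch '-1 2 9.6 30 -0.5;-1 2 9.6 70 -0.5;-1 2 9.6 105 -0.5;-1 2 9.6 127 -0.5;-1 2 9.6 135 -0.5;-1 2 9.6 135 -0.5;1 2 9.6 135 -0.5;1 2 9.6 135 -0.5;1 2 9.6 135 -0.5;1 2 9.6 135 -0.5;1 2 9.6 135 -0.5;1 2 9.6 135 -0.5'; python3 -m inch '1 0 0 0 0;1 0 0 0 0;1 0 0 0 0;1 0 0 0 0;1 0 0 0 0;1 0 0 0 0;1 0 0 0 0;1 0 0 0 0;1 0 0 0 0'; python3 -c "
from w import *
go(649,-150,39)
go(450,200,220,45.2)"
```

```text
time: 17.55
tcp_pos: [0.6497, -0.1506, 0.2077]
tool_rot: [0.932, 0.363, 0.0, 0.0]
contact_force: [0.1, -0.5, 0.4]
finger_gap: 0.0574
time: 18.3
tcp_pos: [0.6494, -0.1505, 0.2072]
tool_rot: [0.932, 0.363, -0.0, -0.0]
contact_force: [-1.9, 0.3, 1.0]
finger_gap: 0.0241
t 18.3 grasp [ 649.4 -150.5   40.2] psi 42.5 q6 0.52 F [-1.9  0.3  1. ] gap 24.1 | go [ 0.1 -0.6  1.2] turn 0
t 18.3 grasp [ 649.4 -150.5   40.2] psi 42.5 q6 0.52 F [-1.9  0.3  1. ] gap 24.1 | go [  90.  -393.1 -179.7] turn -2.7
```

```bash
python3 -c "
from w import *
go(505,160,220,45.2)"; python3 -m inch '1 0 0 -10 0;1 0 0 -40 0;1 0 0 -80 0;1 5 -20 -115 -1;1 20 -55 -125 -2;1 35 -90 -140 -2.7;1 50 -127 -155 -2.7;1 65 -165 -165 -2.7;1 80 -202 -175 -2.7;1 92 -240 -180 -2.7;1 100 -277 -180 -2.7;1 103 -310 -180 -2.7'; python3 -m inch '1 0 -8 0 0;1 0 -16 0 0;1 0 -16 0 0;1 0 -16 0 0'; python3 -c "
from w import *
look(['jQ','jO'],'w15')
go(377,287,110,45.2)"
```

```text
t 18.3 grasp [ 649.4 -150.5   40.2] psi 42.5 q6 0.52 F [-1.9  0.3  1. ] gap 24.1 | go [ 103.5 -326.4 -179.8] turn -2.7
time: 19.3
tcp_pos: [0.5148, 0.1496, 0.3886]
tool_rot: [0.923, 0.385, 0.001, 0.0]
contact_force: [0.1, -0.7, -2.4]
finger_gap: 0.0239
time: 19.63
tcp_pos: [0.5048, 0.1582, 0.3875]
tool_rot: [0.923, 0.385, 0.0, 0.0]
contact_force: [-0.1, 0.5, -1.7]
finger_gap: 0.0238
jQ wrist fit [377.76 286.3   45.62   0.97] cost 0.018 edge False px [125. 183.]
jO wrist fit [470.33 122.57 -44.76   1.86] cost 0.185 edge False px [287. 240.]
t 19.68 grasp [505.1 157.8 220.4] psi 45.2 q6 0.99 F [-0.8  0.1 -2.5] gap 24.0 | go [   1.3 -182.   110.3] turn -0.0
```

View pics/w15.png

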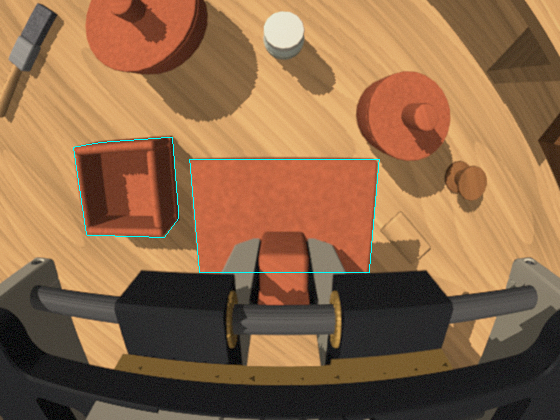

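```bash
python3 -m inch '1 0 -15 0 0;1 0 -45 0 0;1 0 -85 0 0;1 1 -125 0 0;1 1 -160 0 -0.3;1 1 -177 15 -0.3;1 1 -181 45 -0.3;1 1 -181 80 -0.3;1 1 -181 100 -0.3;1 1 -181 108 -0.3;1 1 -181 108 -0.3;1 1 -181 108 -0.3'; python3 -c "
from w import *
for n in('scene','side'): cv2.imwrite(f'pics/{n}16.png',optics.grab_frame(n)[:,:,::-1]); go(377.5,286.2,92,45.5)"
```

```text
time: 20.68
tcp_pos: [0.3772, 0.2867, 0.2799]
tool_rot: [0.922, 0.387, 0.0, -0.0]
contact_force: [0.2, -0.6, -1.4]
finger_gap: 0.0239
t 20.73 grasp [377.9 287.2 113.9] psi 45.5 q6 1.32 F [ 0.4  0.3 -1.6] gap 23.9 | go [-1.1  0.4 21.9] turn -0.0
t 20.78 grasp [378.2 287.5 114.3] psi 45.5 q6 1.32 F [-0.5  0.5 -2. ] gap 23.9 | go [-1.4  0.4 22.3] turn -0.0
```

```bash
python3 -m inch '1 -0.5 0 7 0;1 -0.5 0 12 0;1 -0.5 0 15 0;1 -0.5 0 17 0;1 -0.5 0 18.5 0;1 -0.5 0 20 0;1 -0.5 0 20 0;1 -0.5 0 20 0'; python3 -c "
from w import *
go(377.5,286.2,92,45.5)
for n in('scene','side'): cv2.imwrite(f'pics/{n}17.png',optics.grab_frame(n)[:,:,::-1])
a=cv2.imread('pics/scene17.png')[180:290,380:490];b=cv2.imread('pics/side17.png')[250:340,190:280]
cv2.imwrite('pics/c17.png',np.hstack([cv2.resize(a,(400,400)),cv2.resize(b,(400,400))]))
go(377.5,286.2,92,45.5)"
```

```text
time: 21.45
tcp_pos: [0.3763, 0.2866, 0.2593]
tool_rot: [0.922, 0.387, 0.0, -0.0]
contact_force: [0.4, 0.3, -1.7]
finger_gap: 0.0238
t 21.45 grasp [376.3 286.6  92.3] psi 45.5 q6 1.32 F [ 0.4  0.3 -1.7] gap 23.8 | go [0.5 1.1 0.3] turn 0.0
t 21.55 grasp [376.3 286.6  92.3] psi 45.5 q6 1.32 F [ 0.4 -0.7 -2.5] gap 23.8 | go [0.6 1.1 0.3] turn 0.0
```

View pics/c17.png

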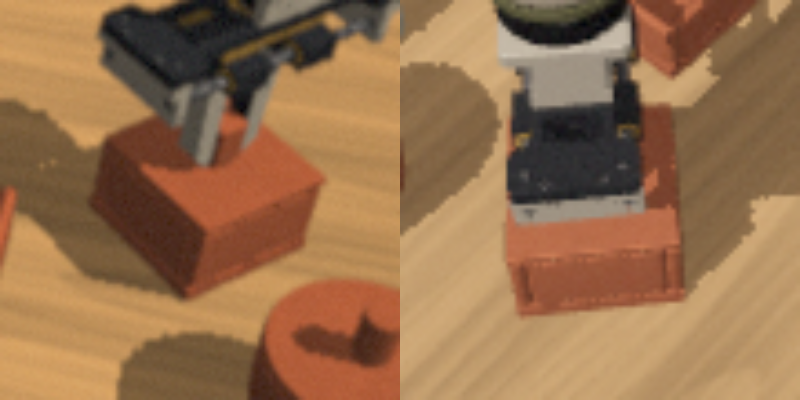

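```bash
python3 -m inch '1 0 0 0.5 0;1 0 0 1 0;1 0 0 1 0'; python3 -m inch '1 0 0 0.4 0;1 0 0 0.8 0;1 0 0 0.8 0'; python3 -c "
from w import *
go(377.5,286.2,92,45.5)"
```

```text
time: 21.8
tcp_pos: [0.3764, 0.2866, 0.2591]
tool_rot: [0.922, 0.387, 0.0, 0.0]
contact_force: [-4.1, -2.3, 7.2]
finger_gap: 0.0241
time: 22.05
tcp_pos: [0.3764, 0.2867, 0.2591]
tool_rot: [0.922, 0.387, 0.0, 0.0]
contact_force: [-6.5, -5.0, 14.1]
finger_gap: 0.0237
t 22.05 grasp [376.4 286.7  92.1] psi 45.5 q6 1.32 F [-6.5 -5.  14.1] gap 23.7 | go [0.4 1.1 0.1] turn 0.0
```

```bash
python3 -m inch '1 0 0 -0.7 0;-1 0 0 -1.3 0;-1 0 0 -1.3 0;-1 0 0 -1.3 0;-1 0 0 -1.3 0;-1 0 0 -1.3 0;-1 0 0 -1.3 0;-1 0 0 -12 0;-1 0 0 -35 0;-1 0 0 -70 0;-1 0 0 -100 -5;-1 0 0 -100 -10'; python3 -c "
from w import *
go(450,0,200,147)
go(545,-390,190,147)"
```

```text
time: 23.05
tcp_pos: [0.3778, 0.2875, 0.3654]
tool_rot: [0.884, 0.468, 0.005, -0.0]
contact_force: [0.5, 1.0, 0.2]
finger_gap: 0.0906
t 23.05 grasp [379.4 288.4 198.4] psi 55.8 q6 1.14 F [0.5 1.  0.2] gap 90.6 | go [-198.7  220.7   -2.5] turn -91.2
t 23.05 grasp [379.4 288.4 198.4] psi 55.8 q6 1.14 F [0.5 1.  0.2] gap 90.6 | go [-467.7  518.7    6.2] turn -91.2
```

```bash
python3 -m inch '-1 -15 17 0 -5;-1 -40 44 0 -12;-1 -66 73 0 -19;-1 -93 103 0 -26;-1 -120 133 0 -33;-1 -147 163 0 -40;-1 -174 193 0 -47;-1 -201 223 0 -54;-1 -228 253 0 -61;-1 -255 283 0 -68;-1 -280 311 0 -75;-1 -304 337 0 -82'; python3 -c "
from w import *
go(545,-390,190,147)"
```

```text
time: 24.05
tcp_pos: [0.4729, -0.1157, 0.3585]
tool_rot: [0.435, 0.9, 0.0, 0.001]
contact_force: [0.1, -0.2, -0.1]
finger_gap: 0.0931
t 24.05 grasp [ 473.1 -115.7  191.5] psi 128.4 q6 -1.02 F [ 0.1 -0.2 -0.1] gap 93.1 | go [-259.7 -113.9    1.7] turn -18.6
```

```bash
python3 -m inch '-1 -20 -9 0 -5;-1 -55 -24 0 -10;-1 -90 -39 0 -15;-1 -125 -55 0 -18.6;-1 -160 -70 0 -18.6;-1 -195 -85 0 -18.6;-1 -230 -101 0 -18.6;-1 -252 -111 0 -18.6;-1 -260 -114 0 -18.6;-1 -260 -114 0 -18.6;-1 -260 -114 0 -18.6'; python3 -c "
from w import *
look(['lO'],'w18')
go(546,-395,39,147)"
```

```text
time: 24.97
tcp_pos: [0.5433, -0.3885, 0.3575]
tool_rot: [0.287, 0.958, 0.0, -0.0]
contact_force: [0.2, -0.3, 0.1]
finger_gap: 0.0932
lO wrist fit [ 546.8  -393.49  147.01    1.  ] cost 0.011 edge False px [282. 193.]
t 25.02 grasp [ 543.4 -387.7  190.6] psi 146.7 q6 -1.69 F [0.3 0.3 0.1] gap 92.6 | go [ -6.3  -4.8 151.6] turn -0.3
```

```bash
python3 -m inch '-1 -6 -3 30 -0.3;-1 -6 -3 70 -0.3;-1 -6 -3 110 -0.3;-1 -6 -3 140 -0.3;-1 -6 -3 151 -0.3;1 -6 -3 151 -0.3;1 -6 -3 151 -0.3;1 -6 -3 151 -0.3;1 -6 -3 151 -0.3;1 -6 -3 151 -0.3;1 -6 -3 151 -0.3;1 -6 -3 151 -0.3'; python3 -m inch '1 0 0 0 0;1 0 0 0 0;1 0 0 0 0;1 0 0 0 0;1 0 0 0 0;1 0 0 0 0;1 0 0 0 0;1 0 0 0 0;1 0 0 0 0'; python3 -c "
from w import *
go(546.8,-393.5,39,147)"
```

```text
time: 26.02
tcp_pos: [0.547, -0.3949, 0.2076]
tool_rot: [0.284, 0.959, -0.0, 0.001]
contact_force: [-0.6, -0.7, 0.2]
finger_gap: 0.051
time: 26.77
tcp_pos: [0.5467, -0.3946, 0.2063]
tool_rot: [0.284, 0.959, 0.0, -0.0]
contact_force: [-0.1, 0.1, -0.8]
finger_gap: 0.016
t 26.77 grasp [ 546.7 -394.6   39.3] psi 147.0 q6 -1.7 F [-0.1  0.1 -0.8] gap 16.0 | go [0.5 1.  0.3] turn -0.0
```

```bash
python3 -m inch '1 0 0 -10 0;1 0 0 -40 0;1 0 0 -80 0;1 0 0 -120 0;1 0 0 -160 0;1 0 0 -175 7;1 0 0 -175 14;1 0 0 -175 21;1 0 0 -175 28;1 0 0 -175 35'; python3 -c "
from w import *
go(465,-30,215,89.2)"
```

```text
time: 27.6
tcp_pos: [0.5466, -0.3945, 0.382]
tool_rot: [0.562, 0.827, -0.0, -0.0]
contact_force: [0.4, -0.1, -3.2]
finger_gap: 0.0158
t 27.6 grasp [ 546.5 -394.5  215. ] psi 111.6 q6 -1.08 F [ 0.4 -0.1 -3.2] gap 15.8 | go [3.689e+02 5.850e+01 1.000e-01] turn 22.4
```

```bash
python3 -m inch '1 20 3 0 4;1 50 8 0 8;1 88 14 0 12;1 126 20 0 16;1 164 26 0 20;1 202 32 0 22.4;1 240 38 0 22.4;1 278 44 0 22.4;1 315 50 0 22.4;1 348 55 0 22.4;1 365 58 0 22.4;1 369 58 0 22.4'; python3 -m inch '1 0 0 0 0;1 0 0 0 0';  python3 -c "
from w import *
look(['jO'],'w19')
go(463,108,100,89.2)"
```

```text
time: 28.6
tcp_pos: [0.4617, -0.028, 0.3821]
tool_rot: [0.709, 0.706, 0.001, -0.0]
contact_force: [-0.9, 0.2, -2.6]
finger_gap: 0.0157
time: 28.77
tcp_pos: [0.4626, -0.0312, 0.3819]
tool_rot: [0.71, 0.705, -0.0, 0.0]
contact_force: [0.2, 0.7, -2.3]
finger_gap: 0.0159
jO wrist fit [464.16 105.29  88.72   0.96] cost 0.02 edge True px [283.  50.]
t 28.82 grasp [462.8 -31.7 214.8] psi 89.5 q6 -0.17 F [-1.2 -0.5 -2.2] gap 15.8 | go [139.8  -1.  114.7] turn 0.3
```

View pics/w19.png

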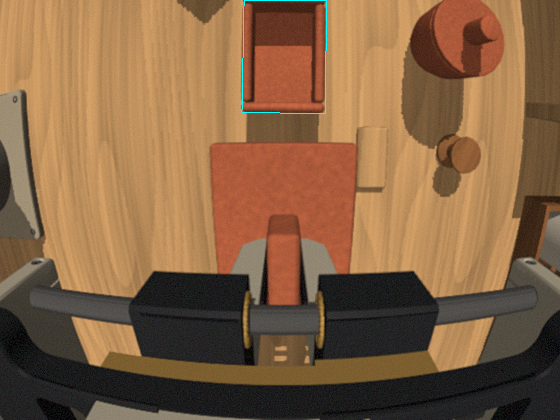

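```bash
python3 -m inch '1 14 0 0 0;1 18 0 0 0;1 18 0 0 0;1 18 0 0 0';  python3 -c "
from w import *
look(['jO'],'w20')
go(464,105,100,88.8)"
```

```text
time: 29.15
tcp_pos: [0.4628, -0.0135, 0.3814]
tool_rot: [0.71, 0.704, -0.0, 0.0]
contact_force: [-0.2, 0.3, -2.4]
finger_gap: 0.0155
jO wrist fit [464.24 104.93  89.02   1.01] cost 0.026 edge False px [283.  67.]
t 29.2 grasp [462.8 -13.6 214.4] psi 89.5 q6 -0.13 F [ 0.3  1.  -2.4] gap 15.6 | go [118.6   0.3 114.3] turn 0.7
```

```bash
python3 -m inch '1 15 0 0 0;1 45 0.5 0 0.6;1 80 0.5 0 0.6;1 108 0.5 0 0.6;1 118 0.5 20 0.6;1 118 0.5 55 0.6;1 118 0.5 90 0.6;1 118 0.5 108 0.6;1 118 0.5 112 0.6;1 118 0.5 112 0.6;1 118 0.5 112 0.6'; python3 -c "
from w import *
for n in('scene','side'): cv2.imwrite(f'pics/{n}21.png',optics.grab_frame(n)[:,:,::-1]); go(464.2,104.7,81,88.9)"
```

```text
time: 30.12
tcp_pos: [0.4648, 0.1049, 0.2707]
tool_rot: [0.714, 0.7, 0.0, 0.0]
contact_force: [0.1, -0.1, -2.0]
finger_gap: 0.0159
t 30.17 grasp [465.6 105.1 104.5] psi 88.9 q6 0.13 F [-0.3  0.4 -2.2] gap 15.8 | go [-0.4 -1.5 23.5] turn 0.0
t 30.22 grasp [465.8 105.1 104.7] psi 88.9 q6 0.13 F [ 0.7 -0.  -2. ] gap 15.9 | go [-0.5 -1.7 23.7] turn 0.0
```

```bash
python3 -m inch '1 0 -0.5 8 0;1 0 -0.5 14 0;1 0 -0.5 17 0;1 0 -0.5 18.5 0;1 0 -0.5 20 0;1 0 -0.5 21 0;1 0 -0.5 21 0;1 0 -0.5 21 0';python3 -m inch '1 0 0 0.5 0;1 0 0 1 0;1 0 0 1 0';  python3 -c "
from w import *
go(464.2,104.7,81,88.9)"
```

```text
time: 30.88
tcp_pos: [0.4637, 0.1053, 0.2486]
tool_rot: [0.713, 0.701, 0.0, 0.0]
contact_force: [-0.4, -0.3, -2.5]
finger_gap: 0.0156
time: 31.13
tcp_pos: [0.4638, 0.1053, 0.2483]
tool_rot: [0.713, 0.701, 0.0, 0.0]
contact_force: [-3.9, 0.4, 6.4]
finger_gap: 0.016
t 31.13 grasp [463.8 105.3  81.3] psi 89.0 q6 0.13 F [-3.9  0.4  6.4] gap 16.0 | go [-0.6  0.4  0.3] turn 0.1
```

Seated at 81.3 mm with 6 N. I'll ease off, release and back away.

```bash
python3 -m inch '1 0 0 -0.6 0;-1 0 0 -0.6 0;-1 0 0 -0.6 0;-1 0 0 -0.6 0;-1 0 0 -0.6 0;-1 0 0 -0.6 0;-1 0 0 -0.6 0;-1 0 0 -0.6 0;-1 0 0 -10 0;-1 0 0 -40 0;-1 0 0 -80 0;-1 0 0 -120 0'; python3 -m inch '-1 0 0 -40 0;-1 -30 0 -80 0;-1 -70 0 -100 0;-1 -110 0 -100 0;-1 -150 0 -100 0;-1 -190 0 -100 0;-1 -230 0 -100 0;-1 -270 0 -100 0;-1 -300 0 -100 0;-1 -300 0 -100 0;-1 -300 0 -100 0'; python3 -c "
from w import *
go(464,105,81)
a,b=[optics.grab_frame(n)[:,:,::-1] for n in('scene','side')]
cv2.imwrite('pics/c22.png',np.hstack([cv2.resize(a[190:340,310:530],(400,273),interpolation=3),cv2.resize(b[170:340,130:330],(400,340),interpolation=3)[:273]]) if 0 else np.vstack([cv2.resize(a[190:330,310:520],(450,300),interpolation=3),cv2.resize(b[180:330,140:365],(450,300),interpolation=3)]))"
```

```text
time: 32.13
tcp_pos: [0.4628, 0.1051, 0.3685]
tool_rot: [0.713, 0.701, -0.001, -0.001]
contact_force: [1.0, 0.5, -0.1]
finger_gap: 0.0846
time: 33.05
tcp_pos: [0.4577, -0.1962, 0.4679]
tool_rot: [0.715, 0.699, 0.0, -0.0]
contact_force: [-0.2, 0.3, 0.1]
finger_gap: 0.0931
t 33.05 grasp [ 457.6 -196.2  300.9] psi 88.8 q6 -0.49 F [-0.2  0.3  0.1] gap 93.1 | go [ 3.012e+02 -1.000e-01  2.199e+02] turn 0
```

View pics/c22.png

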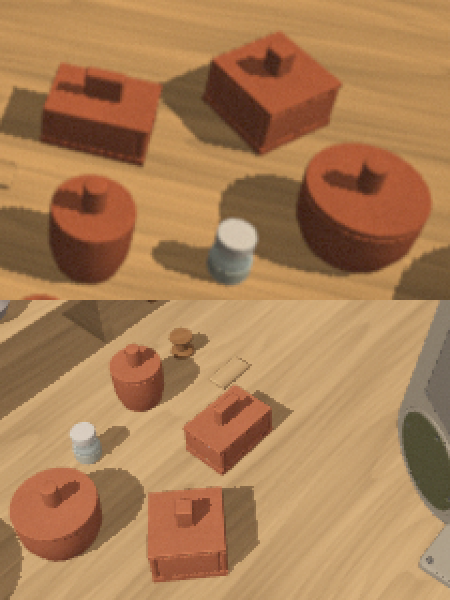

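All four lids sit flat and aligned in both views, and the jars are upright. I'll hand the job in.

```bash
python3 -c "
from bench import ticket
print(ticket.finish_job())"
```

```text
the job is handed in; nothing more can be done
None
```

All four lids are on their matching jars, and I handed the job in at about 33 s of the 115 s allowed. I left the white look-alike lid alone.

**Last checks:** In the final scene and side views every lid sits flat and in line with its rim, and all the jars are upright. The arm was clear of everything.

| Lid | Grip height when seated | Expected | Contact force, up / sideways |
|---|---|---|---|
| Large round | 101.1 mm | 100.9 mm | 15 / 11 N |
| Small round | 105.8 mm | 105.5 mm | 3 / 2 N |
| Square | 92.1 mm | about 92 mm | 14 / 8 N |
| Oblong | 81.3 mm | about 81 mm | 6 / 4 N |

**What disagreed:**
- **Camera positions:** The scene and side cameras differed by 7–14 mm on where things stood, so I used close-up wrist camera fits, which repeated to about 1–3 mm.
- **Sideways push:** The large and square lids pushed sideways as they touched down. I eased off before letting go. I did not measure the jars' positions again afterwards, so I can't rule out a shift of a millimetre or so.
- **Odd fit:** One wrist fit of the large jar after its lid was on came out about 5 mm off. I took it while the arm was still moving and with the model of the open jar, so I set it aside. The final views show that lid properly seated.

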